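# Hang the carving template on the easel over the ice slab

## Robot

A 6-joint arm with a two-finger parallel gripper is mounted at the origin on the work surface. World frame = base frame: x ahead of the robot, y to its left, z up, the work surface at z = 0. Lengths are in mm, angles in rad, forces in N, time in s.
With the tool pointing down it reaches from about 275 to 825 mm from the base axis. Payload 4.9 kg.
Tool frame: the origin (TCP) lies where the fingers leave the gripper's body, on its centre line; the fingertips stand 73 mm ahead of it and the grasp point (between the pads) lies 54 mm ahead of it; z points along the fingers, y is the line along which they close (so a half turn about z gives the same grasp; the last joint's range is limited). The gripper opens to 85 mm and grips with 20 to 120 N. Pads are 22 mm wide; open, the fingers measure 114 mm over their backs; the gripper's body (76 mm by 85 mm) begins 54 mm behind the grasp point. The pads swing forward as they close: fully open they stand 13 mm farther back than shut.
Start: joints at [0.984, 0.326, -0.193, 1.052, 0, 1.437], TCP at [240.614, 494.594, 303.881] pointing down, gripper open.
Joint ranges: [-2.65, 2.65], [-0.97, 1.79], [-1.3, 1.35], [-1.93, 2.1], [-1.47, 1.37], [-3.14, 3.14]. Speed limits (rad/s): [2.57, 2.57, 3.14, 3.14, 3.14, 3.14].

## Interface

Orientations are given as a unit quaternion [w, x, y, z].
In Python, from rig import sense, get_image, finish_job, look_for, landmark_of gives the robot as it stands. The module is installed in compiled form; this text tells all that it offers.
- The arm moves only by the tool drive_tool, never from a script. Its argument "deltas" is a list of rows, each a list of 4 numbers: the shift along the tool's x, y, z in cm, then the turn about the tool's z in rad. A call has 1 to 10 rows; each row is the pose to reach, as a shift and turn from the pose commanded when the call began, along the tool's axes at that moment; what a row does not reach only later rows make up. A row lasts 1/8 s, in which the tool goes at most 62.5 mm and 10.7 degrees, less where a joint would pass 70% of its speed; a pose out of reach is approached as far as the arm can. A call with a gripper value outside its range is refused whole. "hand" is the opening, from -1 (shut) to 1 (fully open), set as the call begins (left out, the last holds). The fingers move at their own pace and stop on an object; "squeeze" is the grip in N (left out, the last holds). Time passes only in rows, so rows that repeat a pose let the fingers close. It gives the time, the measured TCP pose, the force, the opening and the grip force at its end, in the units of the state.
- sense(): the state, without advancing time (a new reading comes with each control period).
- get_image(name): name is "side" or "top"; returns a dict with "img" (384x512x3 uint8, red, green, blue), "depth" (384x512 float32, mm along the optical axis (not along the pixel's ray), 0 where there is no reading), "K" (3x3 intrinsics, pixels), "k1" (the pictures are not rectified: a ray, as slopes to the right and down, at radius r is drawn at 1 + k1 r^2 times it, then the intrinsics apply), "rvec" (rotation vector, rad) and "tvec" (3), from world to camera coordinates, as OpenCV has them. Camera axes: x right, y down, z forward; pixel columns grow to the right and rows downward; lengths in mm; the calibration is good to about 2 mm. A picture is of the moment at which its call begins.
- finish_job(): hands the job in; it is judged then, once.
Trained networks look in a picture, given as the dict that the camera call returned (one of the last four; its "shot" number tells which), for a name from the list of things; names that differ only in an ending like _2 or _b are one class to them, and where a whole thing is asked for, a point or a joint stands for the part that bears it (a point fixed in the world has none). Each returns a list of dicts, best first, with "confidence" (0 to 1); they miss things now and then, are a little off and sometimes report something else, mostly with a low value. They report only what shows in the picture. A call takes as long as a camera call.
- look_for(picture, name): "box" ([centre column, centre row, width, height] as shares, 0 to 1, of the picture: columns of its width, rows of its height, round what is visible of it).
- landmark_of(picture, name): "position" ([column, row] as shares, 0 to 1, of the picture: columns of its width, rows of its height: a listed point, or the origin of a listed thing).
The state is a dict: "t": time; "joint_positions": joint angles; "dq": joint speeds; "effort": joint torques, N m; "tool_pos": TCP position; "tcp_rot": TCP orientation; "force": force on the tool from outside, world axes, zero at the start; "torque": the same for the moment, N m; "gripper_width": finger opening in mm; "finger_force": force on a finger pad.
Only numpy, scipy, OpenCV 4.12 (cv2) and the standard library are available. Lean on these libraries where they do the work, as an engineer would, in place of code of your own. Each camera call takes 0.05 s, during which the arm holds its last target. There are 200 camera calls.

## Task

Take the black template by its orange handle and hang it on the sloping easel over the ice slab: find the two studs by feel, press the large ends of both keyholes over the stud heads until the plate lies flat, then slide it straight down the slope until it is locked at the end of its slots, and let go. The ice is brittle, so keep every touch on it and on the studs gentle, and leave the clamp, the sanding disc and the ice offcut where they lie.

Things in the scene. Friction and masses are not known exactly. Their poses are not given: they have to be found in the camera images.
- easel: Low fixed carving easel on the bench, 310 mm wide, its pink face rising at 30 degrees away from the robot, at most 240 mm high. On it lie an ice slab and, uphill of it, an aluminium bar with two headed steel studs. Origin: bench level under its middle; x uphill (away from the robot), y left, z up. It stands left or right of the bench's middle, turned up to 0.2 rad, and does not move.
- face (a point): Point of the work face (the one plane of the ice slab's and the stud bar's top faces), on the line of the two studs, midway across the easel. Axes: x straight up the slope, y left along the bar, z square out of the face. The bar is clamped by hand: the midpoint between the studs is on this y axis, anywhere up to 30 mm left or right of here. This is not measured: feel for it.
- track (a point): Middle of the steel track under the stud bar, 31 mm under face, same axes. The bar, 220 mm wide and 38 mm along the slope, stays put below 100 N. Its two studs are 120 mm apart along y (60 mm either side of their midpoint). Each stud: neck 9 mm diameter, rising 10.5 mm from the work face; head 22 mm diameter, 5 mm thick, sharp-edged, its top 15.5 mm above the work face.
- ice (a point): Middle of the ice slab's top face, same axes as face, in the same plane. The slab is 280 mm wide, 200 mm along the slope and fixed. Ice and studs stand at most 45 N from the template or the robot.
- template: Loose rigid black plate 8 mm thick, 0.34 to 0.56 kg, 220 mm wide (y), x from -92 (three round lobes) to +90 mm (straight top edge), flat on the bench at the start, handle up. Origin: plate underside below the handle's middle; x to the keyhole end (uphill when hung), y left, z up. Hung with axes along face's, its x there is -45 mm with the heads in the large ends, -69.5 mm locked.
- grip (a point): Middle of the template's orange handle bar, 42 mm above the plate's underside, over the template's origin; axes as the template's. The bar runs along y, 104 mm long, 20 mm wide (x) and 16 mm high; its two feet, 14 mm wide, stand at y = -44 and +44 mm.
- keyhole_left (a point): Centre of the large end of the left keyhole at the plate's underside: x = +45, y = +60 mm from the template's origin, axes as the template's. The large end is oblong, 25 mm wide (y) and 29 mm long (x); from it a slot 11 mm wide runs towards +x, and a stud's neck at the end of it is centred 24.5 mm from here.
- keyhole_right (a point): The same for the right keyhole: x = +45, y = -60 mm from the template's origin.
- clamp: Loose bar clamp (steel bar, black jaws, wooden handle) on the bench between easel and template, 200 x 80 x 20 mm; leave it. Origin: on the bench under the middle of its bar.
- disc: Black sanding disc, 116 mm diameter, 9 mm thick, loose on the bench between easel and template; leave it. Origin: centre of its underside.
- offcut: Small loose block of ice, 85 x 80 x 42 mm, on the bench between easel and template; leave it. Origin: centre of its underside.

How it is judged:
By the outcome, as a careful person would: the job done as asked, in the order asked, and still so for the second after the job is handed in, with the robot touching nothing.
It also fails if it takes over 72 s, if anything falls off the work surface, if the arm or the gripper's body presses on something with over 40 N, if the wrist force passes 120 N, or if a joint passes its speed limit or range.

## Working session

There is one attempt and no reset: what is moved stays moved. The work goes in short steps, Python scripts to look and compute and a tool call to move; the robot and the scene stay as the last step left them, time stands still between calls to the robot, and variables do not carry over. Pictures are saved under pics/ and viewed, at most 10 in all, crops included, and the job is handed in when it is done.

Besides the shell and the picture viewer there is one more tool, called in YAML: its name, and indented under it one key for each argument. drive_tool: Moves the arm, as the interface text tells. Its arguments: {"type":"object","properties":{"deltas":{"type":"array","items":{"type":"array","items":{"type":"number"}}},"hand":{"type":"number"},"squeeze":{"type":"number"}},"required":["deltas"]}

```bash
mkdir -p pics
cat > h.py <<'E'
import numpy as np, cv2, json
from rig import *
from scipy.spatial.transform import Rotation as R
def cam(p): return R.from_rotvec(np.array(p["rvec"]).ravel()).as_matrix(), np.array(p["tvec"]).ravel()
def slopes(p,uv):
    K=np.array(p["K"]); d=np.array([(uv[0]-K[0,2])/K[0,0],(uv[1]-K[1,2])/K[1,1]]); s=d.copy()
    for _ in range(30): s=d/(1+p["k1"]*(s@s))
    return s
def pt_depth(p,uv,z):
    Rm,t=cam(p); s=slopes(p,uv); return Rm.T@(np.array([s[0],s[1],1])*z-t)
def ray(p,uv):
    Rm,t=cam(p); s=slopes(p,uv); return -Rm.T@t, Rm.T@np.array([s[0],s[1],1])
def on_z(p,uv,z):
    c,d=ray(p,uv); return c+d*(z-c[2])/d[2]
def cloud(p):
    K=np.array(p["K"]);h,w=p["depth"].shape
    u,v=np.meshgrid(np.arange(w),np.arange(h)); d=np.stack([(u-K[0,2])/K[0,0],(v-K[1,2])/K[1,1]],-1); s=d.copy()
    for _ in range(20): s=d/(1+p["k1"]*(s**2).sum(-1,keepdims=True))
    Rm,t=cam(p); z=p["depth"][...,None]
    return (np.concatenate([s*z,z],-1)-t)@Rm
def proj(p,X):
    Rm,t=cam(p); c=Rm@np.array(X,float)+t; s=c[:2]/c[2]; s=s*(1+p["k1"]*(s@s)); K=np.array(p["K"]); return np.array([K[0,0]*s[0]+K[0,2],K[1,1]*s[1]+K[1,2]])
def save(p,name): cv2.imwrite(name,cv2.cvtColor(p["img"],cv2.COLOR_RGB2BGR))
def lm(p,name):
    return [(np.array(r["position"])*[512,384],round(r["confidence"],2)) for r in landmark_of(p,name)[:2]]
E
cat > a.py <<'E'
from h import *
np.set_printoptions(precision=1,suppress=True)
zs=dict(grip=42,template=0,keyhole_left=8,keyhole_right=8,clamp=0,disc=0,offcut=0)
for n in ("side","top"):
    p=get_image(n); save(p,f"pics/{n}0.png"); C=cloud(p)
    c,_=ray(p,(256,192)); print(n,"campos",c)
    for k in ["grip","template","keyhole_left","keyhole_right","easel","face","track","ice","clamp","disc","offcut"]:
        for uv,cf in lm(p,k)[:1]:
            u,v=np.clip(uv.round().astype(int),0,[511,383])
            print(k,uv,cf,"depthpt",C[v,u], "onz",on_z(p,uv,zs[k]) if k in zs else "")
print(sense())
E
python3 a.py
```

```text
side campos [397.2 378.7 824.9]
template [322.8 146.3] 0.9 depthpt [ 539.1 -256.6   47.7] onz [ 547.8 -294.2    0. ]
keyhole_left [305.6 154.6] 0.77 depthpt [ 579.5 -243.    -4.4] onz [ 578.4 -234.5    8. ]
keyhole_right [314.1 123. ] 0.71 depthpt [ 608.2 -362.1    5.4] onz [ 607.2 -360.     8. ]
easel [231.6 309.4] 0.75 depthpt [511.1 275.3 168.6] onz 
face [215.8 276. ] 0.78 depthpt [561.9 243.7 201.3] onz 
track [207.7 275.2] 0.61 depthpt [574.1 250.5 207.5] onz 
ice [265.9 322.7] 0.6 depthpt [446.9 260.9 133.6] onz 
disc [212.7 189.3] 0.55 depthpt [756.1  -6.3   0.2] onz [756.3  -5.1   0. ]
offcut [255.3 210.9] 0.96 depthpt [607.9  17.4  42.5] onz [618.8  -2.9   0. ]
top campos [ 474.5    2.9 1042.4]
grip [372.2 206.7] 0.95 depthpt [ 549.  -303.3   49.3] onz [ 550.4 -306.2   42. ]
template [367.7 210.8] 0.62 depthpt [ 540.7 -303.7    8.2] onz [ 541.8 -305.4    0. ]
keyhole_left [346.3 196.1] 0.84 depthpt [ 586.2 -243.4    3.3] onz [ 585.4 -243.2    8. ]
keyhole_right [384.3 189.5] 0.94 depthpt [ 602.1 -356.6    0.1] onz [ 602.6 -354.9    8. ]
face [257.5 256.2] 0.73 depthpt [418.   20.2  14.7] onz 
track [162.8 192.3] 0.97 depthpt [581.5 236.8 213.2] onz 
ice [160.1 247. ] 0.6 depthpt [450.7 264.1 135.9] onz 
clamp [254.1 257.7] 0.89 depthpt [412.4  28.9  13.3] onz [412.4  28.9   0. ]
disc [265.4 143.4] 0.68 depthpt [751.6  -9.5  -0.2] onz [750.3 -10.7   0. ]
offcut [265.7 191.2] 0.74 depthpt [600.7  -9.   41.9] onz [605.4  -8.5   0. ]
{'t': 1.2, 'joint_positions': array([ 1. ,  0.3, -0.2,  1.1,  0. ,  1.4]), 'dq': array([ 0., -0., -0., -0., -0.,  0.]), 'effort': array([  0. , -44.3,  26.3,   0. ,  -0. ,   0. ]), 'tool_pos': array([240.6, 494.6, 303.9]), 'tcp_rot': array([0. , 0.2, 1. , 0. ]), 'force': array([ 0.2, -0.6, -0.9]), 'torque': array([-0. , -0.1, -0. ]), 'finger_force': 0.0, 'gripper_width': 85.28943172671826}
```

View pics/side0.png

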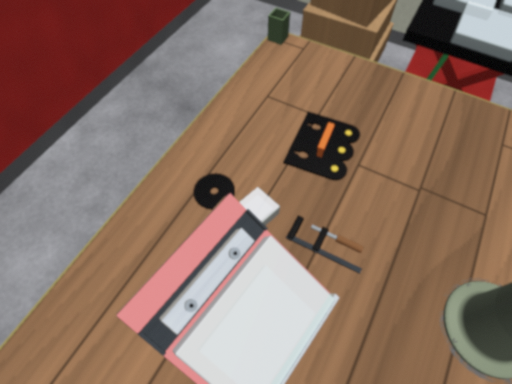

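View pics/top0.png

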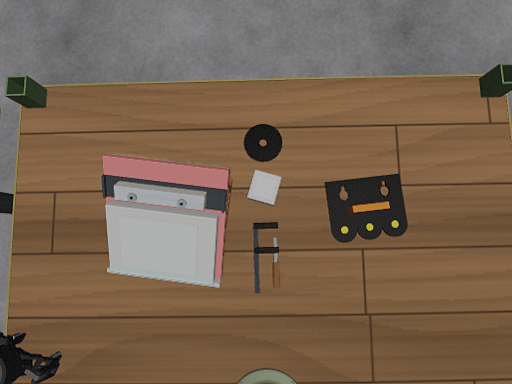

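```bash
cat > b.py <<'E'
from h import *
np.set_printoptions(precision=3,suppress=True)
S=get_image("side");T=get_image("top")
# orange bar
hsv=cv2.cvtColor(T["img"],cv2.COLOR_RGB2HSV)
m=(hsv[...,0]<18)&(hsv[...,1]>170)&(hsv[...,2]>150); m[:190]=0;m[225:]=0;m[:,:340]=0;m[:,400:]=0
r=cv2.minAreaRect(np.argwhere(m)[:,::-1].astype(np.float32)); b=cv2.boxPoints(r)
P=np.array([on_z(T,q,50) for q in b]); print("bar centre",P.mean(0)[:2],"edges",[ (np.linalg.norm(P[i]-P[i-1]),np.arctan2(*(P[i]-P[i-1])[1::-1])) for i in range(2)])
# ice plane from both
for p,poly in ((T,[(115,212),(205,222),(200,270),(115,258)]),(S,[(270,250),(325,295),(280,360),(195,345)])):
    C=cloud(p); k=np.zeros(C.shape[:2],np.uint8); cv2.fillPoly(k,[np.array(poly)],1)
    Q=C[(k>0)&(p["depth"]>0)]
    for _ in range(3):
        c=Q.mean(0); n=np.linalg.svd(Q-c,full_matrices=False)[2][2]; n*=np.sign(n[2]); d=(Q-c)@n; Q=Q[abs(d)<3*d.std()+.1]
    print("plane c",c,"n",n,"tilt",np.degrees(np.arccos(n[2])),"yaw",np.arctan2(-n[1],-n[0]),"sd",d.std())
I=T["img"]; cv2.imwrite("pics/crop.png",np.hstack([cv2.resize(cv2.cvtColor(p["img"],cv2.COLOR_RGB2BGR)[y:y+h,x:x+w],(395,580) if 0 else None,fx=f,fy=f,interpolation=cv2.INTER_CUBIC)[:540] for p,x,y,w,h,f in ((T,98,150,135,140,3),(S,115,190,120,140,3))][:2]))
for p,q in ((T,((131,197),(182,203))),(S,((191,304),(235,253)))):
    g=cv2.cvtColor(p["img"],cv2.COLOR_RGB2GRAY)
    for u,v in q: print(u,v); print(g[v-6:v+7,u-7:u+8])
E
python3 b.py
```

```text
bar centre [ 549.506 -298.917] edges [(np.float64(18.80253760033943), np.float64(0.06362088396165415)), (np.float64(99.759321282018), np.float64(-1.4751026499553785))]
plane c [467.013 264.111 145.13 ] n [-0.498  0.072  0.864] tilt 30.188832968262883 yaw -0.14349635701367894 sd 1.323228272668657
plane c [456.917 243.632 140.538] n [-0.493  0.07   0.867] tilt 29.890054533430895 yaw -0.14005555948803175 sd 1.0620569107137054
131 197
[[169 167 169 168 169 169 171 169 170 168 168 165 167 167 168]
 [167 168 167 168 167 162 158 160 162 165 170 172 169 169 168]
 [166 167 166 168 157 123 116 121 121 131 150 163 168 166 166]
 [166 166 166 163 146 142 143 144 142 131 115 134 165 168 166]
 [168 167 166 152 138 141 143 138 140 144 133 110 142 169 166]
 [166 167 162 145 140 143 122  92 115 149 140 112 119 167 164]
 [169 173 166 146 140 130   4   0  72 142 145 130 111 155 169]
 [169 169 169 156 142 132  42  10  73 129 144 128 114 161 170]
 [172 170 173 166 146 139 115  90 120 145 140 130 141 172 170]
 [167 162 166 159 147 140 148 148 143 144 144 140 161 173 168]
 [128 112 118 121 123 136 137 142 1
[... 1938 characters left out ...]
7 208]
 [206 192 176 171 171 171 170 170 172 176 184 193 203 207 208]
 [197 180 168 169 168 166 159 157 160 168 176 187 197 205 208]
 [189 170 165 168 165 153 134 125 136 158 169 180 193 202 205]
 [184 164 164 167 159 132  98  83 108 146 166 176 191 201 203]
 [181 162 163 167 156 123  81  64  98 139 163 175 189 199 198]
 [182 162 162 168 160 136 107  99 119 148 165 176 188 197 184]
 [188 163 160 166 164 156 145 141 148 163 170 180 189 185 162]
 [194 171 161 165 167 167 164 163 165 169 176 182 182 163 140]
 [201 187 172 167 167 168 170 171 172 176 182 185 168 142 135]
 [205 199 190 181 174 172 174 178 181 186 185 173 151 136 146]
 [207 207 204 198 193 189 187 192 194 192 178 154 137 144 160]]
```

View pics/crop.png

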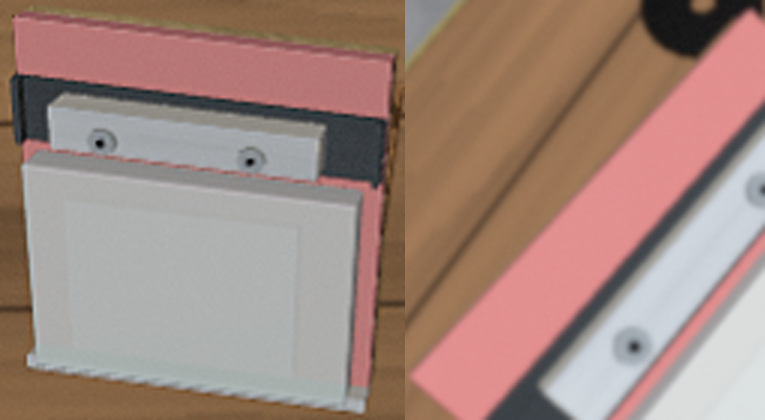

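```bash
cat > c.py <<'E'
from h import *
np.set_printoptions(precision=3,suppress=True)
S=get_image("side");T=get_image("top")
def tri(us,ut):
    A=[];b=[]
    for p,u in ((S,us),(T,ut)):
        c,d=ray(p,u); d/=np.linalg.norm(d); M=np.eye(3)-np.outer(d,d); A.append(M); b.append(M@c)
    A=np.vstack(A);b=np.hstack(b);x,r,*_=np.linalg.lstsq(A,b,rcond=None); return x,np.sqrt(r)
L,e1=tri((191,305.1),(130.7,197.3)); Rr,e2=tri((234.9,252.7),(181,203.4))
print("studs",L,Rr,"res",e1,e2,"dist",np.linalg.norm(L-Rr),"yaw",np.arctan2(-(L-Rr)[0],(L-Rr)[1]),"mid",(L+Rr)/2)
for p,lo in ((T,(340,400,190,225)),(S,(305,345,110,170))):
    I=p["img"].astype(float); w=np.clip(I[...,0]-I[...,2]-60,0,None)*(I[...,0]>130)
    k=np.zeros_like(w);k[lo[2]:lo[3],lo[0]:lo[1]]=1; 
    hs=cv2.cvtColor(p["img"],cv2.COLOR_RGB2HSV); w=w*k*((hs[...,0]<17)&(hs[...,1]>130))
    v,u=np.nonzero(w); print("n",len(u),u.min(),u.max(),v.min(),v.max())
    Q=np.array([on_z(p,q,48) for q in zip(u,v)])[:,:2]; W=np.ones(len(Q)); c=Q.mean(0); ev,V=np.linalg.eigh(np.cov(Q.T)); a=V[:,1]*np.sign(V[1,1]); t=(Q-c)@a
    print("bar c",c,"yaw",np.arctan2(-a[0],a[1]),"len",np.ptp(t),"midext",c+a*(t.max()+t.min())/2)
# plate outline in top
g=T["img"].max(-1); m=(g<60).astype(np.uint8); m[:,:318]=0;m[:,415:]=0;m[:165]=0;m[250:]=0
v,u=np.nonzero(m); pts=[]
for uu in range(330,396): pts.append(on_z(T,(uu,np.nonzero(m[:,uu])[0].min()-.5),8)[:2])
pts=np.array(pts); f=cv2.fitLine(pts.astype(np.float32),cv2.DIST_HUBER,0,.01,.01).ravel(); f=f*np.sign(f[1]) if 0 else f
print("top edge dir yaw",np.arctan(-f[0]/f[1]),"pt",f[2:])
a=np.array([np.cos(.12),np.sin(.12)])
r=cv2.minAreaRect(np.array([on_z(T,q,8)[:2] for q in zip(u,v)],np.float32)); print("rect",r)
E
python3 c.py
```

```text
studs [568.816 311.919 217.43 ] [552.177 192.589 216.175] res [1.469] [1.631] dist 120.49104525826179 yaw -0.13854963263576006 mid [560.496 252.254 216.802]
n 84 352 389 190 212
bar c [ 551.015 -300.496] yaw 0.13024853817559784 len 102.98692213606583 midext [ 550.929 -299.835]
n 208 318 333 122 149
bar c [ 547.419 -295.755] yaw 0.10317334201796119 len 108.0798794066219 midext [ 547.561 -297.128]
top edge dir yaw 0.09772344 pt [ 639.195 -293.461]
rect ((550.3917236328125, -299.587646484375), (177.9105224609375, 221.2868194580078), 5.564745903015137)
```

```bash
cat > st.py <<'E'
from h import *
import sys
np.set_printoptions(precision=4,suppress=True)
s=sense(); q=s["tcp_rot"]; M=R.from_quat([q[1],q[2],q[3],q[0]]).as_matrix()
print("t",s["t"],"pos",s["tool_pos"],"x",M[:,0],"y",M[:,1],"z",M[:,2],"j",s["joint_positions"],"F",s["force"],"w",s["gripper_width"],"ff",s["finger_force"])
a=[float(v) for v in sys.argv[1:]]
if a:
    print("delta cm",M.T@(np.array(a[:3])-s["tool_pos"])/10)
    if len(a)>3:  # desired yaw of tool y axis
        y=M[:,1]; cur=np.arctan2(y[1],y[0]); d=(cur-a[3]+np.pi/2)%np.pi-np.pi/2; print("turn about tool z",d)
E
python3 st.py 550 -300 250 .11
```

```text
t 1.4 pos [240.612  494.5909 303.8871] x [-0.8992  0.4375  0.    ] y [ 0.4375  0.8992 -0.    ] z [-0. -0. -1.] j [ 0.9838  0.3262 -0.1926  1.052   0.      1.4366] F [ 0.0766 -0.4371 -0.1101] w 85.43712867739403 ff 0.0
delta cm [-62.5851 -57.9142   5.3884]
turn about tool z 1.0079624011997455
```

drive_tool:
  deltas:
    - [-62.6, -57.9, 0, 1.008]
    - [-62.6, -57.9, 0, 1.008]
    - [-62.6, -57.9, 0, 1.008]
    - [-62.6, -57.9, 0, 1.008]
    - [-62.6, -57.9, 0, 1.008]
    - [-62.6, -57.9, 0, 1.008]
    - [-62.6, -57.9, 0, 1.008]
    - [-62.6, -57.9, 0, 1.008]
    - [-62.6, -57.9, 0, 1.008]
    - [-62.6, -57.9, 0, 1.008]
  hand: 0.3
  squeeze: 20

```text
t: 2.65
tool_pos: [468.1, -89.9, 304.2]
tcp_rot: [0.0, 0.667, 0.745, 0.0]
force: [0.4, 0.6, -0.1]
gripper_width: 55.4
finger_force: 0.0
```

```bash
python3 st.py 550 -300 160 .105
```

```text
t 2.65 pos [468.0911 -89.9392 304.1981] x [-0.1093  0.994  -0.0001] y [0.994  0.1093 0.001 ] z [ 0.0011 -0.     -1.    ] j [-0.345   0.1898 -0.3755  1.0044  0.0003  1.1162] F [ 0.3695  0.5503 -0.1456] w 55.359088051788596 ff 0.0
delta cm [-21.7736   5.8304  14.429 ]
turn about tool z 0.004536435393424076
```

drive_tool:
  deltas:
    - [-21.8, 5.8, 8, 0.005]
    - [-21.8, 5.8, 13, 0.005]
    - [-21.8, 5.8, 13, 0.005]
    - [-21.8, 5.8, 13, 0.005]
    - [-21.8, 5.8, 13, 0.005]
    - [-21.8, 5.8, 13, 0.005]
    - [-21.8, 5.8, 13, 0.005]

```text
t: 3.52
tool_pos: [549.3, -297.0, 175.1]
tcp_rot: [0.0, 0.669, 0.744, 0.0]
force: [0.6, -0.7, -0.1]
gripper_width: 56.0
finger_force: 0.0
```

```bash
cat > look.py <<'E'
from h import *
import sys
p=get_image(sys.argv[1]); x,y,w,h,f=[int(v) for v in sys.argv[3:8]]
cv2.imwrite(sys.argv[2],cv2.resize(cv2.cvtColor(p["img"],cv2.COLOR_RGB2BGR)[y:y+h,x:x+w],None,fx=f,fy=f,interpolation=cv2.INTER_CUBIC))
E
python3 st.py 550 -300 100 .105; python3 look.py side pics/g1.png 260 80 130 120 5
```

```text
t 3.525 pos [ 549.2784 -297.0051  175.1362] x [-0.106   0.9944 -0.0004] y [0.9944 0.106  0.0009] z [ 0.0009 -0.0003 -1.    ] j [-0.6139  0.5665 -0.1602  0.8432  0.0003  0.8507] F [ 0.6378 -0.6748 -0.1089] w 55.99712406643787 ff 0.0
delta cm [-0.3027  0.0335  7.5138]
turn about tool z 0.0011750380926471848
```

View pics/g1.png

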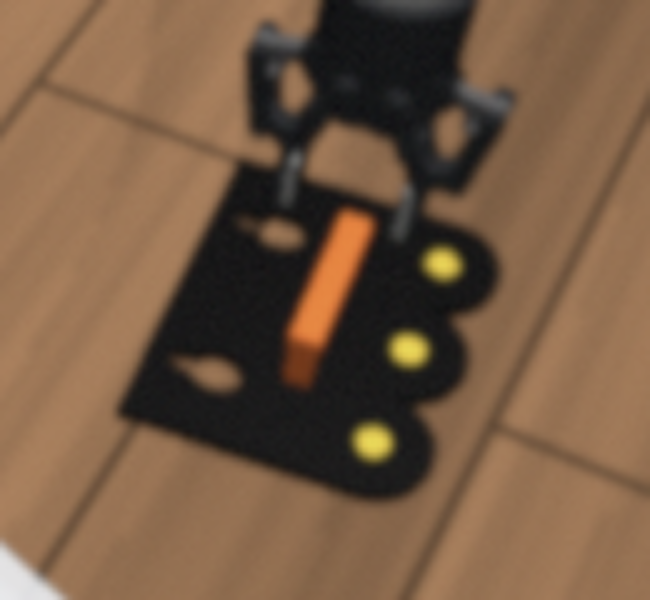

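drive_tool:
  deltas:
    - [-0.2, 0.0, 3, 0]
    - [-0.2, 0.0, 6, 0]
    - [-0.2, 0.0, 7.5, 0]
    - [-0.2, 0.0, 7.5, 0]
    - [-0.2, 0.0, 7.5, 0]

```text
t: 4.2
tool_pos: [550.1, -300.2, 100.3]
tcp_rot: [0.001, 0.669, 0.743, 0.0]
force: [0.3, -1.1, 0.2]
gripper_width: 55.6
finger_force: 0.0
```

drive_tool:
  deltas:
    - [0, 0, 0, 0]
    - [0, 0, 0, 0]
    - [0, 0, 0, 0]
    - [0, 0, 0, 0]
    - [0, 0, 0, 0]
    - [0, 0, 0, 0]
  hand: -1
  squeeze: 30

```text
t: 4.95
tool_pos: [549.4, -300.4, 99.8]
tcp_rot: [0.0, 0.669, 0.743, -0.0]
force: [-2.1, -0.5, 6.7]
gripper_width: 19.1
finger_force: 31.5
```

```bash
python3 st.py
```

```text
t 4.95 pos [ 549.4303 -300.4233   99.8047] x [-0.1047  0.9945 -0.0009] y [0.9945 0.1047 0.0004] z [ 0.0005 -0.0009 -1.    ] j [-0.618   0.6555 -0.2214  0.6929 -0.0004  0.8479] F [-2.0983 -0.4738  6.6875] w 19.08314601102862 ff 31.504651308059692
```

drive_tool:
  deltas:
    - [0, 0, -2, 0]
    - [0, 0, -6, 0]
    - [0, 0, -11, 0]
    - [0, 0, -16, 0]
    - [0, 0, -21, 0]
    - [4, 0, -25, 0]
    - [8, 0, -25, 0]
    - [12, -1, -25, 0.06]
    - [16, -1, -25, 0.1]
  squeeze: 60

```text
t: 6.08
tool_pos: [521.3, -140.5, 347.8]
tcp_rot: [-0.001, 0.706, 0.708, -0.0]
force: [0.7, 0.7, -4.2]
gripper_width: 19.0
finger_force: 60.0
```

```bash
python3 st.py 438.5 269.2 350 -.139
```

```text
t 6.075 pos [ 521.2631 -140.4897  347.8129] x [-0.003   1.      0.0013] y [ 1.      0.003  -0.0022] z [-0.0022  0.0013 -1.    ] j [-0.4002  0.2838 -0.1383  1.1513  0.0004  1.1676] F [ 0.6744  0.7497 -4.1656] w 19.017957127921186 ff 59.985870122909546
delta cm [40.9941 -8.1526 -0.1453]
turn about tool z 0.14203122903445586
```

drive_tool:
  deltas:
    - [5, -1, 0, 0.03]
    - [10, -2, 0, 0.06]
    - [15, -3, 0, 0.09]
    - [20, -4, 0, 0.12]
    - [25, -5, 0, 0.142]
    - [30, -6, 0, 0.142]
    - [35, -7, 0, 0.142]
    - [39, -8, 0, 0.142]
    - [41, -8.2, 0, 0.142]
    - [41, -8.2, 0, 0.142]

```text
t: 7.32
tool_pos: [437.6, 268.7, 347.8]
tcp_rot: [-0.0, 0.753, 0.658, -0.001]
force: [0.2, 0.4, -5.2]
gripper_width: 19.0
finger_force: 60.0
```

```bash
python3 st.py 438.5 269.2 300 -.139;  python3 look.py side pics/g2.png 110 170 260 200 3
```

```text
t 7.325 pos [437.6498 268.6821 347.796 ] x [ 0.1338  0.991  -0.0009] y [ 0.991  -0.1338 -0.0019] z [-0.002  -0.0007 -1.    ] j [ 0.4067  0.2334 -0.2056  1.1339  0.0001  2.1117] F [ 0.2351  0.4025 -5.2292] w 18.98868981872906 ff 59.97708320617676
delta cm [0.0672 0.0862 4.7794]
turn about tool z 0.00476112177870891
```

View pics/g2.png

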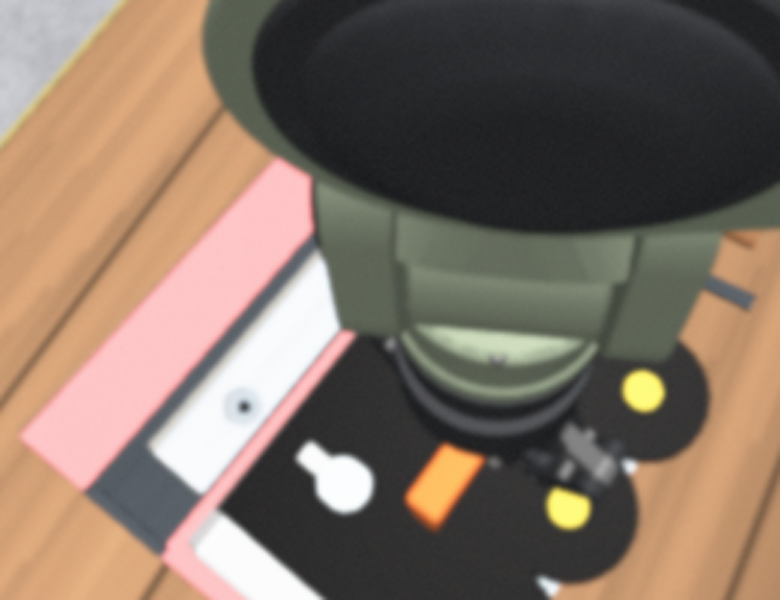

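drive_tool:
  deltas:
    - [0.1, 0.1, 3, 0.005]
    - [0.1, 0.1, 6.0, 0.005]
    - [0.1, 0.1, 6.3, 0.005]
    - [0.1, 0.1, 6.3, 0.005]
  squeeze: 20

```text
t: 7.88
tool_pos: [440.1, 267.9, 286.4]
tcp_rot: [0.0, 0.756, 0.655, -0.0]
force: [0.8, -0.3, -4.9]
gripper_width: 19.0
finger_force: 59.9
```

drive_tool:
  deltas:
    - [0, 0, 0.2, 0]
    - [0, 0, 0.4, 0]
    - [0, 0, 0.6, 0]
    - [0, 0, 0.8, 0]
    - [0, 0, 0.8, 0]

```text
t: 8.5
tool_pos: [439.5, 268.7, 279.5]
tcp_rot: [0.0, 0.755, 0.655, 0.001]
force: [-6.2, -2.1, 7.2]
gripper_width: 18.8
finger_force: 61.7
```

drive_tool:
  deltas:
    - [0, 0, -0.1, 0]
    - [0, 0, -0.1, 0]
    - [0, 0, -0.1, 0]
  hand: -1
  squeeze: 20

```text
t: 8.88
tool_pos: [439.6, 268.7, 279.8]
tcp_rot: [0.0, 0.755, 0.655, 0.0]
force: [-5.4, -1.2, 7.2]
gripper_width: 18.5
finger_force: 61.5
```

drive_tool:
  deltas:
    - [0, 0, 0, 0]
  hand: -0.57
  squeeze: 20

```text
t: 9.0
tool_pos: [439.6, 268.6, 279.8]
tcp_rot: [0.0, 0.755, 0.655, 0.0]
force: [-5.8, -0.9, 7.3]
gripper_width: 18.9
finger_force: 61.5
```

drive_tool:
  deltas:
    - [0, 0, 0, 0]
    - [0, 0, 0, 0]
  hand: -0.55
  squeeze: 20

```text
t: 9.25
tool_pos: [439.5, 268.6, 279.5]
tcp_rot: [-0.0, 0.755, 0.655, 0.0]
force: [-5.0, -0.7, 4.3]
gripper_width: 19.2
finger_force: 34.6
```

drive_tool:
  deltas:
    - [0, 0, 0, 0]
  hand: -1
  squeeze: 20

```text
t: 9.38
tool_pos: [439.5, 268.6, 279.5]
tcp_rot: [-0.0, 0.755, 0.655, 0.0]
force: [-5.7, -0.5, 4.9]
gripper_width: 19.5
finger_force: 34.6
```

drive_tool:
  deltas:
    - [0, 0, 0.2, 0]
    - [0, 0, 0.4, 0]
    - [0, 0, 0.6, 0]
    - [0, 0, 0.6, 0]

```text
t: 9.88
tool_pos: [437.6, 268.9, 273.4]
tcp_rot: [-0.002, 0.755, 0.656, -0.001]
force: [-12.3, 0.9, 10.1]
gripper_width: 19.4
finger_force: 51.7
```

```bash
python3 st.py
```

```text
t 9.875 pos [437.5513 268.8576 273.4052] x [0.1405 0.9901 0.0007] y [ 0.9901 -0.1405 -0.0039] z [-0.0038  0.0012 -1.    ] j [ 0.406   0.2844 -0.3334  0.9559  0.0026  2.1177] F [-12.3484   0.9044  10.0505] w 19.43089913771307 ff 51.70577737502754
```

drive_tool:
  deltas:
    - [0, 0, 0, 0]
    - [0, 0, 0, 0]
  hand: -0.53
  squeeze: 20

```text
t: 10.12
tool_pos: [437.4, 268.9, 272.8]
tcp_rot: [-0.002, 0.755, 0.656, -0.001]
force: [-9.7, 1.1, 5.3]
gripper_width: 20.3
finger_force: 25.7
```

drive_tool:
  deltas:
    - [0, 0, 0.2, 0]
    - [0, 0, 0.4, 0]
    - [0, 0, 0.4, 0]
  hand: -0.51

```text
t: 10.5
tool_pos: [436.2, 269.0, 267.8]
tcp_rot: [-0.003, 0.755, 0.656, -0.002]
force: [-11.7, 1.0, 2.9]
gripper_width: 21.1
finger_force: 17.6
```

drive_tool:
  deltas:
    - [0, -0.15, 0.2, 0]
    - [0, -0.2, 0.4, 0]
    - [0, -0.25, 0.6, 0]
    - [0, -0.3, 0.8, 0]
    - [0, -0.3, 0.8, 0]
  hand: -0.485

```text
t: 11.12
tool_pos: [436.0, 268.9, 260.5]
tcp_rot: [-0.001, 0.755, 0.655, -0.001]
force: [-5.8, 1.7, -0.9]
gripper_width: 22.0
finger_force: 14.3
```

drive_tool:
  deltas:
    - [0, -0.05, 0.2, 0]
    - [0, -0.1, 0.4, 0]
    - [0, -0.15, 0.6, 0]
    - [0, -0.2, 0.8, 0]
    - [0, -0.2, 0.8, 0]
  hand: -0.46

```text
t: 11.75
tool_pos: [435.4, 269.2, 253.1]
tcp_rot: [0.0, 0.756, 0.655, 0.001]
force: [-0.3, -0.0, -2.3]
gripper_width: 23.1
finger_force: 11.9
```

```bash
python3 st.py;  python3 look.py top pics/g3.png 90 150 160 150 4
```

```text
t 11.75 pos [435.3522 269.1731 253.0858] x [0.1417 0.9899 0.0003] y [ 0.9899 -0.1417  0.0014] z [ 0.0014  0.0001 -1.    ] j [ 0.4097  0.2971 -0.3719  0.9005 -0.0005  2.1227] F [-0.2831 -0.0113 -2.3021] w 23.07468976897475 ff 11.923136115074158
```

View pics/g3.png

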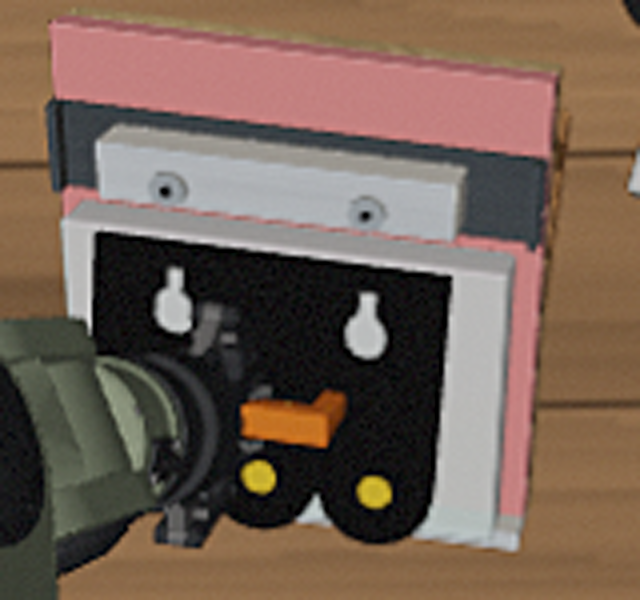

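drive_tool:
  deltas:
    - [0, 0, 0.2, 0]
    - [0, 0, 0.4, 0]
    - [0, 0, 0.6, 0]
    - [0, 0, 0.8, 0]
    - [0, 0, 0.8, 0]
  hand: -0.44

```text
t: 12.42
tool_pos: [434.6, 269.2, 244.7]
tcp_rot: [-0.0, 0.755, 0.655, -0.0]
force: [-0.3, -0.2, -2.7]
gripper_width: 24.1
finger_force: 9.4
```

drive_tool:
  deltas:
    - [0, 0, 0.2, 0]
    - [0, 0, 0.4, 0]
    - [0, 0, 0.5, 0]
    - [0, 0, 0.5, 0]
  hand: -0.425

```text
t: 12.92
tool_pos: [434.7, 269.1, 239.8]
tcp_rot: [0.0, 0.756, 0.655, -0.0]
force: [0.4, 0.0, -4.0]
gripper_width: 24.5
finger_force: 4.7
```

```bash
cat > kh.py <<'E'
from h import *
np.set_printoptions(precision=2,suppress=True)
O=np.array([568.2,251.1,203.4]); y=-.139
ux=np.array([.866*np.cos(y),.866*np.sin(y),.5]); uy=np.array([-np.sin(y),np.cos(y),0]); n=np.cross(ux,uy); M=np.array([ux,uy,n])
for nm in ("top","side"):
    p=get_image(nm)
    for k in ("keyhole_left","keyhole_right","grip"):
        for uv,c in lm(p,k)[:1]:
            c0,d=ray(p,uv); h=42 if k=="grip" else 4
            X=c0+d*((h-(c0-O)@n)/(d@n)); print(nm,k,uv,c,"face xyz",M@(X-O))
    C=(cloud(p)-O)@M.T; K=cv2.cvtColor(p["img"],cv2.COLOR_RGB2GRAY)
    k=(K<45)&(p["depth"]>0)&(abs(C[...,2])<25)&(abs(C[...,1])<112)&(C[...,0]<-30)&(C[...,0]>-230)
    Q=C[k]; A=np.c_[Q[:,:2],np.ones(len(Q))]
    for _ in range(4):
        w,*_=np.linalg.lstsq(A,Q[:,2],rcond=None); r=abs(A@w-Q[:,2]); g=r<max(2.5,1.5*np.median(r)); A,Q=A[g],Q[g]
    print("plate top plane slope x,y, h at (-120,0):",w[0],w[1],w@[-120,0,1],len(Q))
E
python3 kh.py; python3 st.py
```

```text
top keyhole_left [139.11 227.21] 0.82 face xyz [-84.02  47.88   4.  ]
top keyhole_right [184.32 233.82] 0.79 face xyz [-86.57 -66.29   4.  ]
top grip [154.32 256.01] 0.68 face xyz [-136.21   -2.93   42.  ]
plate top plane slope x,y, h at (-120,0): -0.010034518424758094 -0.0002328908154323739 9.343394895047766 2833
side keyhole_left [224.31 333.7 ] 0.94 face xyz [-84.79  57.75   4.  ]
side grip [270.39 328.09] 0.96 face xyz [-133.6     1.52   42.  ]
plate top plane slope x,y, h at (-120,0): -0.013698287073409797 -0.000830196219860968 9.051030641886483 3786
t 13.325 pos [434.7434 269.1182 239.8834] x [ 0.1416  0.9899 -0.0001] y [ 0.9899 -0.1416 -0.    ] z [-0.     -0.0001 -1.    ] j [ 0.4099  0.3098 -0.3911  0.8699 -0.0001  2.1227] F [ 0.0427 -0.1016 -3.5659] w 24.141277700391477 ff 4.666501879692078
```

drive_tool:
  deltas:
    - [0, 0, 0.1, 0]
    - [0, 0, 0.2, 0]
    - [0, 0, 0.2, 0]

```text
t: 13.7
tool_pos: [434.8, 269.2, 238.5]
tcp_rot: [0.0, 0.755, 0.655, 0.0]
force: [-2.5, -1.5, 2.7]
gripper_width: 24.2
finger_force: 5.5
```

drive_tool:
  deltas:
    - [0, 0, 0.1, 0]
    - [0, 0, 0.2, 0]
    - [0, 0, 0.2, 0]
  hand: -1
  squeeze: 25

```text
t: 14.08
tool_pos: [434.8, 269.2, 238.5]
tcp_rot: [0.0, 0.755, 0.655, 0.001]
force: [-7.0, -5.2, 19.9]
gripper_width: 23.7
finger_force: 24.0
```

```bash
python3 kh.py|grep plane; python3 st.py
```

```text
plate top plane slope x,y, h at (-120,0): 0.001317746248911547 -0.001783219420787907 8.453320191744368 2802
plate top plane slope x,y, h at (-120,0): -0.0011360949240167859 -0.0013340102967312473 8.180903806180478 3767
t 14.475 pos [434.7868 269.1776 238.4588] x [0.1413 0.99   0.0008] y [ 0.99   -0.1413  0.0019] z [ 0.0019  0.0005 -1.    ] j [ 0.4101  0.3102 -0.3947  0.864  -0.0003  2.1227] F [-7.0116 -3.0908 19.6843] w 23.357332014265637 ff 24.042297899723053
```

drive_tool:
  deltas:
    - [0, 0, -0.1, 0]
    - [0, 0, -0.15, 0]
    - [0, 0, -0.15, 0]
  squeeze: 50
  hand: -1

```text
t: 14.85
tool_pos: [434.8, 269.2, 238.8]
tcp_rot: [0.0, 0.755, 0.655, 0.001]
force: [-4.8, -2.7, 9.8]
gripper_width: 22.2
finger_force: 48.8
```

```bash
python3 kh.py|grep plane; python3 st.py
```

```text
plate top plane slope x,y, h at (-120,0): 0.0007809682271443659 -0.0007918318702506144 8.484624088148696 2795
plate top plane slope x,y, h at (-120,0): -0.0012408789491074165 -0.0018732458579269473 8.161815390193343 3748
t 15.25 pos [434.7643 269.1665 238.7347] x [0.1414 0.99   0.0004] y [ 0.99   -0.1414  0.001 ] z [ 0.0011  0.0002 -1.    ] j [ 0.41    0.3104 -0.3936  0.8658 -0.0002  2.1227] F [-3.9102 -2.7252 10.4796] w 22.054573023005673 ff 48.82382467389107
```

drive_tool:
  deltas:
    - [0, -0.3, -0.5, 0]
    - [0, -0.75, -1.3, 0]
    - [0, -1.25, -2.17, 0]
    - [0, -1.25, -2.17, 0]

```text
t: 15.75
tool_pos: [422.3, 271.2, 259.8]
tcp_rot: [0.0, 0.755, 0.655, 0.001]
force: [-0.2, 0.3, -5.2]
gripper_width: 21.9
finger_force: 49.2
```

```bash
sed -i 's/<25)/<45)/' kh.py; python3 kh.py|grep plane; python3 st.py
```

```text
plate top plane slope x,y, h at (-120,0): -0.01315025537692307 -0.00048048475564832493 32.61258168835673 3048
plate top plane slope x,y, h at (-120,0): -0.018541844435602108 -0.002154993249254944 31.46954776784587 4022
t 16.15 pos [422.3541 270.8653 258.8285] x [ 0.1416  0.9899 -0.0002] y [ 0.9899 -0.1416 -0.0004] z [-0.0004 -0.0002 -1.    ] j [ 0.423   0.2749 -0.387   0.9093  0.      2.1359] F [ 0.0332  0.7034 -5.5101] w 21.838863350313776 ff 49.22329545021057
```

```bash
cat > kh2.py <<'E'
from h import *
import sys
np.set_printoptions(precision=1,suppress=True)
O=np.array([568.2,251.1,203.4]); y=-.139
ux=np.array([.866*np.cos(y),.866*np.sin(y),.5]); uy=np.array([-np.sin(y),np.cos(y),0]); n=np.cross(ux,uy); M=np.array([ux,uy,n])
h0=float(sys.argv[1]); cx=float(sys.argv[2])  # plate underside height, origin x
q=sense()["tool_pos"]; print("tcp face",M@(q-O))
for nm in ("top","side"):
    p=get_image(nm); c0,_=ray(p,(0,0)); g=p["img"].min(-1)
    H,W=g.shape; U,V=np.meshgrid(np.arange(W),np.arange(H)); D=np.zeros((H,W,3))
    f=dict(cloud({**p,"depth":np.ones((H,W),np.float32)}) and {}) if 0 else None
    D=cloud({**p,"depth":np.ones((H,W),np.float32)})-c0
    def at(h): return ((c0+D*((h-(c0-O)@n)/(D@n))[...,None])-O)@M.T
    F=at(h0+4)
    for s in (1,-1):
        k=((g>100)&(abs(F[...,1]-s*60)<25)&(abs(F[...,0]-cx-52)<36)).astype(np.uint8)
        N,L,st,ce=cv2.connectedComponentsWithStats(k)
        for i in range(1,N):
            if st[i,4]>25:
                Q=F[L==i]; px=np.argwhere(L==i); big=Q[abs(Q[:,0]-Q[:,0].min()-14)<10]
                print(nm,"L" if s>0 else "R",st[i],"x ext",Q[:,0].min(),Q[:,0].max(),"y ext big",big[:,1].min(),big[:,1].max(),"mean",Q.mean(0))
    # top edge of plate by column: dark->bright
    B=at(h0+8); k=(p["img"].max(-1)<60)&(abs(B[...,1])<125)&(abs(B[...,0]-cx)<110)
    pts=[]
    for yy in np.arange(-100,101,8):
        m=k&(abs(B[...,1]-yy)<2.5)
        if m.any(): pts.append((yy,B[m][:,0].max()))
    pts=np.array(pts); lo=abs(pts[:,1]-np.median(pts[:,1]))<6; c=np.polyfit(*pts[lo].T,1); print(nm,"top edge x=",c[1],"slope",c[0],lo.sum())
    m=k&(B[...,0]>cx+60)&(B[...,0]<cx+85); print(nm,"side y ext",B[m][:,1].min(),B[m][:,1].max())
E
python3 kh2.py 24 -130
```

```text
tcp face [-99.7  -0.6 121.6]
top L [126 222  10  15  97] x ext -97.34498748016182 -58.0706413974274 y ext big 48.68186221312321 71.18180218338821 mean [-80.4  59.3  28. ]
top R [175 228  10  15 103] x ext -97.34455929877238 -57.64484858430849 y ext big -71.98328964862334 -49.78056130221163 mean [-80.7 -60.5  28. ]
top top edge x= -37.637921716686435 slope 0.006507821043217523 26
top side y ext -110.91560393095827 108.17518870490689
side L [216 326  21  21 285] x ext -101.49114518153961 -57.62336007386055 y ext big 46.53046274391706 73.80525335100774 mean [-81.9  60.1  28. ]
side top edge x= -43.442844797372985 slope 0.010847846432268502 16
side side y ext -84.15783693561346 107.54165602417845
```

drive_tool:
  deltas:
    - [0.05, 1.5, -0.86, 0]
    - [0.05, 3.5, -2.02, 0]
    - [0.05, 5.5, -3.18, 0]
    - [0.05, 7.4, -4.28, 0]
    - [0.05, 7.4, -4.28, 0]
    - [0.05, 7.4, -4.28, 0]

```text
t: 17.0
tool_pos: [494.8, 260.8, 301.1]
tcp_rot: [-0.0, 0.755, 0.655, -0.001]
force: [-0.3, 0.1, -5.5]
gripper_width: 21.9
finger_force: 49.9
```

```bash
python3 kh2.py 24 -45; python3 st.py; python3 look.py top pics/g4.png 100 150 130 120 5
```

```text
tcp face [-15.2  -0.5 121.7]
top L [125 189   9  17  93] x ext -13.296243278594126 27.469671535258136 y ext big 50.178214002210616 69.52819836603653 mean [ 3.9 60.1 28. ]
top R [175 196  10  16 104] x ext -13.184387398189312 26.009288463321443 y ext big -70.60233338084838 -49.23525440231942 mean [  3.4 -59.8  28. ]
top top edge x= 57.06046994571512 slope 0.0027734240815449596 14
top side y ext -110.60130999764532 116.21565259357993
t 17.1 pos [494.5694 260.9214 301.1483] x [ 0.1411  0.99   -0.0008] y [ 0.99   -0.1411 -0.0018] z [-0.0019 -0.0005 -1.    ] j [ 0.3534  0.3462 -0.1709  1.0557  0.0002  2.0657] F [ 0.0629  0.1688 -4.0303] w 21.97068282918235 ff 49.92680490016937Traceback (most recent call last):
  File "kh2.py", line 21, in <module>
    print(nm,"L" if s>0 else "R",st[i],"x ext",Q[:,0].min(),Q[:,0].max(),"y ext big",big[:,1].min(),big[:,1].max(),"mean",Q.mean(0))
                                                                                     ~~~~~~~~~~~~^^
    return umr_minimum(a, axis, None, out, keepdims, initial, where)
ValueError: zero-size array to reduction operation minimum which has no identity
```

View pics/g4.png

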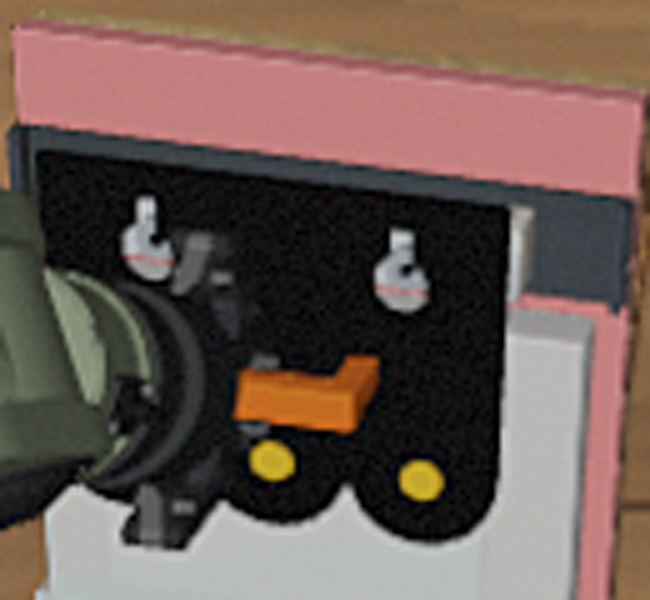

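drive_tool:
  deltas:
    - [0, 0.24, 0.2, 0]
    - [0, 0.39, 0.47, 0]
    - [0, 0.39, 0.47, 0]

```text
t: 17.52
tool_pos: [499.5, 260.3, 296.8]
tcp_rot: [-0.0, 0.755, 0.655, -0.0]
force: [0.7, -0.4, -5.3]
gripper_width: 21.8
finger_force: 49.9
```

drive_tool:
  deltas:
    - [0, 0.05, 0.09, 0]
    - [0, 0.1, 0.17, 0]
    - [0, 0.15, 0.26, 0]
    - [0, 0.2, 0.35, 0]
    - [0, 0.2, 0.35, 0]

```text
t: 18.15
tool_pos: [501.6, 260.1, 293.6]
tcp_rot: [-0.0, 0.755, 0.655, -0.0]
force: [0.2, 0.1, -4.7]
gripper_width: 22.4
finger_force: 49.9
```

drive_tool:
  deltas:
    - [0, 0.05, 0.09, 0]
    - [0, 0.1, 0.17, 0]
    - [0, 0.15, 0.26, 0]
    - [0, 0.15, 0.26, 0]

```text
t: 18.65
tool_pos: [503.0, 259.9, 291.0]
tcp_rot: [-0.0, 0.755, 0.655, -0.0]
force: [-0.5, 0.0, -4.8]
gripper_width: 22.0
finger_force: 49.9
```

```bash
python3 st.py; python3 kh2.py 11 -45
```

```text
t 18.65 pos [503.0184 259.8873 290.9636] x [ 0.1415  0.9899 -0.0001] y [ 0.9899 -0.1415 -0.0002] z [-0.0002 -0.0001 -1.    ] j [ 0.3465  0.3648 -0.1703  1.0358 -0.      2.0593] F [-0.5238  0.0257 -4.8074] w 21.99409775874973 ff 49.9422924220562
tcp face [-13.2  -0.3 108.7]
top L [127 187   9  15  84] x ext -9.19306243874485 27.71738695616439 y ext big 50.52661715346788 70.23976629499722 mean [ 6.6 60.5 15. ]
top R [176 193  11  16 101] x ext -11.135337874094029 27.805002467935594 y ext big -71.82834911094113 -47.836746931272806 mean [  6.1 -60.   15. ]
top top edge x= 50.966729112722966 slope 0.006398111942313525 26
top side y ext -110.08921105496165 121.84372371045289
side L [177 293  23  22 306] x ext -16.152220889596922 27.931661785539106 y ext big 46.621013451878184 73.7001960417379 mean [ 3.7 60.5 15. ]
side R [212 231  27  18 161] x ext 1.2720387735930103 42.98280632486657 y ext big -84.11635131059954 -51.71663988213928 mean [ 20.2 -65.3  15. ]
side R [221 258  20  10 110] x ext -22.71844190742233 12.300193837017455 y ext big -54.67786805796266 -35.01743877978442 mean [ -8.7 -43.   15. ]
side top edge x= 41.54760344531465 slope 0.008811026133091595 14
side side y ext -123.63687627977615 109.53934114217347
```

drive_tool:
  deltas:
    - [0, 0.05, 0.09, 0]
    - [0, 0.1, 0.17, 0]
    - [0, 0.15, 0.26, 0]
    - [0, 0.2, 0.35, 0]
    - [0, 0.2, 0.35, 0]

```text
t: 19.38
tool_pos: [505.0, 259.6, 287.5]
tcp_rot: [-0.0, 0.756, 0.655, -0.0]
force: [0.5, -0.2, -4.4]
gripper_width: 22.1
finger_force: 49.9
```

drive_tool:
  deltas:
    - [0, 0.05, 0.09, 0]
    - [0, 0.1, 0.17, 0]
    - [0, 0.15, 0.26, 0]
    - [0, 0.2, 0.35, 0]
    - [0, 0.2, 0.35, 0]

```text
t: 20.0
tool_pos: [507.0, 259.3, 284.0]
tcp_rot: [-0.0, 0.756, 0.655, -0.0]
force: [-0.6, 0.5, -5.8]
gripper_width: 22.1
finger_force: 49.9
```

drive_tool:
  deltas:
    - [0, 0.05, 0.09, 0]
    - [0, 0.1, 0.17, 0]
    - [0, 0.1, 0.17, 0]

```text
t: 20.38
tool_pos: [507.8, 259.2, 282.4]
tcp_rot: [-0.0, 0.755, 0.655, -0.0]
force: [-1.3, -0.0, -4.0]
gripper_width: 22.0
finger_force: 50.4
```

```bash
python3 st.py; python3 kh2.py 0 -45|head -3
```

```text
t 20.375 pos [507.8331 259.2334 282.3868] x [0.1414 0.99   0.    ] y [ 0.99   -0.1414 -0.0003] z [-0.0003  0.0001 -1.    ] j [ 0.3425  0.3782 -0.1731  1.0198  0.0002  2.0552] F [-1.3283 -0.0132 -4.0001] w 21.966308193254807 ff 50.40057331323624
tcp face [-13.3  -0.3  98.9]
top L [127 185  11  16 109] x ext -12.462255389102252 27.8074373101661 y ext big 50.010590506074834 75.12598743672632 mean [ 4.2 61.6  4. ]
top R [177 191  11  17 118] x ext -14.770368099500084 27.859625913798343 y ext big -71.41409368949435 -47.119577784429865 mean [  3.2 -59.2   4. ]
```

Touch begins (uphill edge on the bar). Continue in half-millimetre steps.

drive_tool:
  deltas:
    - [0, 0.03, 0.05, 0]
    - [0, 0.05, 0.09, 0]
    - [0, 0.05, 0.09, 0]

```text
t: 20.85
tool_pos: [507.9, 259.2, 281.5]
tcp_rot: [-0.0, 0.755, 0.655, -0.0]
force: [-4.3, 0.2, -2.2]
gripper_width: 21.8
finger_force: 51.5
```

drive_tool:
  deltas:
    - [0, 0.025, 0.04, 0]
    - [0, 0.05, 0.08, 0]
    - [0, 0.05, 0.08, 0]

```text
t: 21.22
tool_pos: [508.0, 259.2, 281.4]
tcp_rot: [-0.001, 0.755, 0.655, -0.0]
force: [-8.6, 0.3, 2.8]
gripper_width: 22.0
finger_force: 52.1
```

```bash
python3 st.py; sed 's/(C\[...,0\]<-30)&(C\[...,0\]>-230)/(C[...,0]<40)\&(C[...,0]>-140)/' kh.py > kh3.py; python3 kh3.py | grep plane;python3 kh2.py 0 -45
```

```text
t 21.225 pos [507.9655 259.2112 281.3868] x [0.1411 0.99   0.0003] y [ 0.99   -0.1411 -0.0015] z [-0.0014  0.0005 -1.    ] j [ 0.342   0.3796 -0.1736  1.0188  0.0009  2.0544] F [-8.6267  0.3385  2.7882] w 22.033967859840722 ff 52.074403166770935
plate top plane slope x,y, h at (-120,0): 0.000579176680799096 -0.0006872572465120019 8.606875311997847 2695
plate top plane slope x,y, h at (-120,0): -0.0002385646895587521 -0.0008837348356752761 8.122976268630824 5188
tcp face [-13.7  -0.3  97.9]
top L [127 186  11  15 107] x ext -12.462255389102252 25.854150797327218 y ext big 50.010590506074834 75.12598743672632 mean [ 4.1 61.5  4. ]
top R [177 192  11  16 117] x ext -14.770368099500084 25.919245705773015 y ext big -71.41409368949435 -47.119577784429865 mean [  3.  -59.2   4. ]
top top edge x= 47.14758957477615 slope 0.005086602193865329 26
top side y ext -110.03903339480146 124.52421261757377
side L [177 293  21  21 285] x ext -16.025714900994643 25.96082543570923 y ext big 46.62411110299692 74.1244739059297 mean [ 3.2 60.5  4. ]
side R [210 231  24  18 137] x ext 4.617246447879143 42.846353801649514 y ext big -84.75069749725671 -50.55110251713034 mean [ 22.3 -65.1   4. ]
side R [220 259  17   9  85] x ext -20.94341174076642 10.089902767174316 y ext big -50.87151588471018 -35.06491640431199 mean [ -7.8 -41.9   4. ]
side top edge x= 41.45144337739367 slope 0.004786570627928616 13
side side y ext -124.81092087442342 109.81934813837375
```

drive_tool:
  deltas:
    - [0, -0.2, 0.06, 0]
    - [0, -0.37, 0.16, 0]
    - [0, -0.54, 0.26, 0]
    - [0, -0.71, 0.36, 0]
    - [0, -0.89, 0.46, 0]
    - [0, -0.89, 0.46, 0]

```text
t: 22.48
tool_pos: [502.7, 260.7, 278.6]
tcp_rot: [0.002, 0.756, 0.655, 0.003]
force: [0.2, -0.0, 7.3]
gripper_width: 22.5
finger_force: 51.6
```

```bash
python3 st.py; python3 kh3.py | grep plane;python3 kh2.py 0 -55 | head -3
```

```text
t 22.475 pos [502.6955 260.7306 278.6077] x [0.1419 0.9899 0.0025] y [ 0.9898 -0.1419  0.0072] z [ 0.0074  0.0015 -1.    ] j [ 0.3486  0.369  -0.1969  0.9973 -0.0011  2.0618] F [ 0.2039 -0.0188  7.3366] w 22.513981399080343 ff 51.62605941295624
plate top plane slope x,y, h at (-120,0): -0.00029612644623123194 -0.0010306034602328429 8.54835400500899 2892
plate top plane slope x,y, h at (-120,0): 0.0001837694352907142 -0.00038713973286869097 8.05224834455197 5172
tcp face [-19.7   0.5  98.2]
top L [127 187  11  16  97] x ext -15.838046934960666 22.963368240867794 y ext big 50.38397648847767 75.12598743672632 mean [ 0.3 62.2  4. ]
top R [177 193  11  16 103] x ext -16.778343189682012 22.740201468533606 y ext big -71.41409368949435 -47.119577784429865 mean [  0.3 -58.5   4. ]
```

drive_tool:
  deltas:
    - [0, -0.05, -0.07, 0]
    - [0, -0.05, -0.07, 0]
    - [0, -0.22, 0.03, 0]
    - [0, -0.39, 0.13, 0]
    - [0, -0.39, 0.13, 0]

```text
t: 23.6
tool_pos: [495.9, 260.9, 274.5]
tcp_rot: [-0.0, 0.755, 0.655, -0.0]
force: [-0.1, 0.9, -0.3]
gripper_width: 22.5
finger_force: 51.6
```

```bash
python3 st.py; python3 kh3.py | grep plane;python3 kh2.py 0 -55
```

```text
t 23.6 pos [495.9265 260.8974 274.487 ] x [ 0.1413  0.99   -0.0002] y [ 0.99   -0.1413 -0.0007] z [-0.0007 -0.0001 -1.    ] j [ 0.3525  0.3665 -0.2118  0.9932  0.0001  2.0651] F [-0.1146  0.9175 -0.261 ] w 22.548384632896145 ff 51.593390107154846
plate top plane slope x,y, h at (-120,0): 0.0003628491251223251 -0.0012317744883661996 8.606438917369095 2809
plate top plane slope x,y, h at (-120,0): -0.0003726302972597699 -0.00038154454494143675 8.097105115821453 4960
tcp face [-27.6  -0.3  98. ]
top L [127 190  11  16 107] x ext -24.897780362728255 14.870374655506078 y ext big 50.47815424803787 75.12598743672632 mean [-7.1 61.8  4. ]
top R [177 197  11  15 115] x ext -24.793646147933558 13.054595113046375 y ext big -71.6836387187264 -47.14401720553112 mean [ -7.9 -59.3   4. ]
top top edge x= 44.85080049003324 slope -0.03235131954516335 9
top side y ext -110.13737994822242 123.70205995784956
side L [182 297  21  22 302] x ext -29.110419993559557 14.595923163792586 y ext big 47.269581284026295 73.76278993888053 mean [-8.1 60.2  4. ]
side R [231 269  13   8  55] x ext -38.98284263807208 -18.336020196671914 y ext big -47.57768490075837 -35.44801942118232 mean [-31.3 -40.6   4. ]
side top edge x= 30.713993525119083 slope -0.0005570150832251679 14
side side y ext -124.74843352257109 109.81934813837375
```

drive_tool:
  deltas:
    - [0, -0.17, 0.1, 0]
    - [0, -0.35, 0.2, 0]
    - [0, -0.52, 0.3, 0]
    - [0, -0.7, 0.4, 0]
    - [0, -0.87, 0.5, 0]
    - [0, -0.87, 0.5, 0]

```text
t: 24.85
tool_pos: [487.3, 262.1, 269.5]
tcp_rot: [-0.0, 0.755, 0.655, -0.0]
force: [-0.3, -0.8, -2.1]
gripper_width: 22.1
finger_force: 51.4
```

```bash
python3 st.py; python3 kh3.py | grep plane;python3 kh2.py 0 -65|grep -v R
```

```text
t 24.85 pos [487.2649 262.0671 269.4725] x [ 0.1413  0.99   -0.0003] y [ 0.99   -0.1413 -0.0008] z [-0.0009 -0.0002 -1.    ] j [ 0.36    0.3578 -0.2383  0.9756  0.0001  2.0726] F [-0.3073 -0.7731 -2.1493] w 22.05314986539373 ff 51.4303520321846
plate top plane slope x,y, h at (-120,0): 0.00011903514287943304 -0.0018652546158283712 8.594091103502933 2625
plate top plane slope x,y, h at (-120,0): -0.0013068455294987036 -3.8603808619253055e-05 8.166267435078266 4348
tcp face [-37.6  -0.4  98.1]
top L [127 193  11  17 124] x ext -35.41479315885459 7.351851117310974 y ext big 50.85823036219483 72.88832557900548 mean [-14.3  62.4   4. ]
top top edge x= 23.648638348312492 slope 0.00644637189376752 26
top side y ext -110.63202133501039 124.81088692148023Traceback (most recent call last):
  File "kh2.py", line 21, in <module>
    print(nm,"L" if s>0 else "R",st[i],"x ext",Q[:,0].min(),Q[:,0].max(),"y ext big",big[:,1].min(),big[:,1].max(),"mean",Q.mean(0))
                                                                                     ~~~~~~~~~~~~^^
    return umr_minimum(a, axis, None, out, keepdims, initial, where)
ValueError: zero-size array to reduction operation minimum which has no identity
```

drive_tool:
  deltas:
    - [0, -0.09, 0.05, 0]
    - [0, -0.17, 0.1, 0]
    - [0, -0.17, 0.1, 0]

```text
t: 25.72
tool_pos: [487.0, 262.1, 269.4]
tcp_rot: [0.001, 0.756, 0.655, 0.001]
force: [2.7, -1.8, 0.2]
gripper_width: 22.2
finger_force: 51.4
```

drive_tool:
  deltas:
    - [0, -0.09, 0.05, 0]
    - [0, -0.17, 0.1, 0]
    - [0, -0.17, 0.1, 0]

```text
t: 26.1
tool_pos: [486.6, 262.2, 269.3]
tcp_rot: [0.002, 0.756, 0.655, 0.002]
force: [6.0, -3.9, 4.7]
gripper_width: 22.0
finger_force: 51.4
```

```bash
python3 st.py; python3 kh3.py | grep plane;python3 kh2.py 0 -69 2>/dev/null|grep -v R
```

```text
t 26.1 pos [486.5924 262.244  269.2931] x [0.1424 0.9898 0.0001] y [ 0.9898 -0.1424  0.006 ] z [ 0.006  -0.0008 -1.    ] j [ 0.362   0.3533 -0.2454  0.9667 -0.0028  2.0756] F [ 5.9704 -3.906   4.6732] w 22.003157110121737 ff 51.39301970601082
plate top plane slope x,y, h at (-120,0): -0.00016010590491125098 -0.000846031845646994 8.569419156612009 2669
plate top plane slope x,y, h at (-120,0): -0.00024706936752021596 -0.00029156842383240567 8.076135500938468 4289
tcp face [-38.4  -0.3  98.2]
top L [127 193  11  17 124] x ext -35.41479315885459 7.351851117310974 y ext big 50.85823036219483 72.88832557900548 mean [-14.2  62.3   4. ]
top top edge x= 23.36432271549669 slope 0.0042733401268532185 26
top side y ext -110.13737994822242 124.99774392688548
side L [184 298  24  25 346] x ext -40.586329630156776 9.355275822602774 y ext big 47.92516746121094 73.25868086783937 mean [-15.9  60.1   4. ]
side top edge x= 18.42479769856149 slope 0.004306124878070178 12
side side y ext -124.64247268048214 109.91793815650881
```

drive_tool:
  deltas:
    - [0, 0.1, -0.07, 0]
    - [0, 0.2, -0.13, 0]
    - [0, 0.2, -0.13, 0]

```text
t: 26.98
tool_pos: [486.9, 262.1, 269.3]
tcp_rot: [0.001, 0.756, 0.655, 0.0]
force: [3.8, -2.2, 0.4]
gripper_width: 22.1
finger_force: 51.5
```

drive_tool:
  deltas:
    - [0, 0, 0, 0]
    - [0, 0, 0, 0]
    - [0, 0, 0, 0]
    - [0, 0, 0, 0]
  hand: -0.1

```text
t: 27.48
tool_pos: [486.0, 262.4, 269.0]
tcp_rot: [-0.0, 0.755, 0.655, -0.0]
force: [-1.0, -0.4, -0.0]
gripper_width: 38.5
finger_force: 0.0
```

```bash
python3 st.py; python3 kh3.py | grep plane;python3 kh2.py 0 -69 2>/dev/null|grep edge
```

```text
t 27.475 pos [485.9785 262.4491 268.9555] x [0.1412 0.99   0.0001] y [ 0.99   -0.1412 -0.0007] z [-0.0006  0.0002 -1.    ] j [ 0.3613  0.3563 -0.242   0.9731  0.0004  2.0739] F [-1.0176 -0.4397 -0.0074] w 38.515596778269305 ff 0.0
plate top plane slope x,y, h at (-120,0): -0.0004958462781721775 -0.0012872777248782719 8.681504598114786 2646
plate top plane slope x,y, h at (-120,0): -0.0003273199440498045 -0.00011860624467530112 8.091422281010269 4281
top top edge x= 23.425218596484402 slope 0.0026296859811865856 25
side top edge x= 17.293853412955254 slope 0.020419153386423236 13
```

Released and still. Retreat straight up, then check.

drive_tool:
  deltas:
    - [0, 0, -1, 0]
    - [0, 0, -3, 0]
    - [0, 0, -6, 0]
    - [0, -4, -11, 0]
    - [0, -10, -15, 0]
    - [0, -16, -15, 0]
    - [0, -20, -15, 0]
    - [0, -20, -15, 0]

```text
t: 28.98
tool_pos: [285.8, 290.7, 420.6]
tcp_rot: [-0.0, 0.754, 0.657, 0.001]
force: [1.6, -0.1, 0.4]
gripper_width: 38.3
finger_force: 0.0
```

```bash
python3 st.py; python3 kh3.py | grep plane;python3 kh2.py 0 -69 2>/dev/null|grep -v R; python3 look.py top pics/g5.png 90 150 160 150 4
```

```text
t 28.975 pos [285.8153 290.677  420.5564] x [0.138  0.9904 0.0015] y [ 0.9904 -0.138   0.0013] z [ 0.0015  0.0013 -1.    ] j [ 0.6122 -0.0023 -0.293   1.2782  0.0002  2.3214] F [ 1.5998 -0.0634  0.3685] w 38.258259050753885 ff 0.0
plate top plane slope x,y, h at (-120,0): -0.00046041516653923313 -0.0005690511661020636 8.608502477758622 3779
plate top plane slope x,y, h at (-120,0): 4.43721076245953e-06 -0.00026290231644066075 8.072777182153432 7350
tcp face [-136.4    0.3  327.4]
top L [127 193  11  17 121] x ext -35.41479315885459 7.351851117310974 y ext big 50.85823036219483 70.88247542386411 mean [-14.3  62.2   4. ]
top top edge x= 23.409208716286795 slope 0.0017578364569329256 25
top side y ext -110.53270254595382 124.99774392688548
side L [184 298  24  24 328] x ext -39.72715954734359 9.144129393122842 y ext big 48.05751258851296 72.96507524827747 mean [-15.9  60.    4. ]
side top edge x= 18.478129142409177 slope 0.004843779051393149 26
side side y ext -108.73130015469032 110.07871896463173
```

View pics/g5.png

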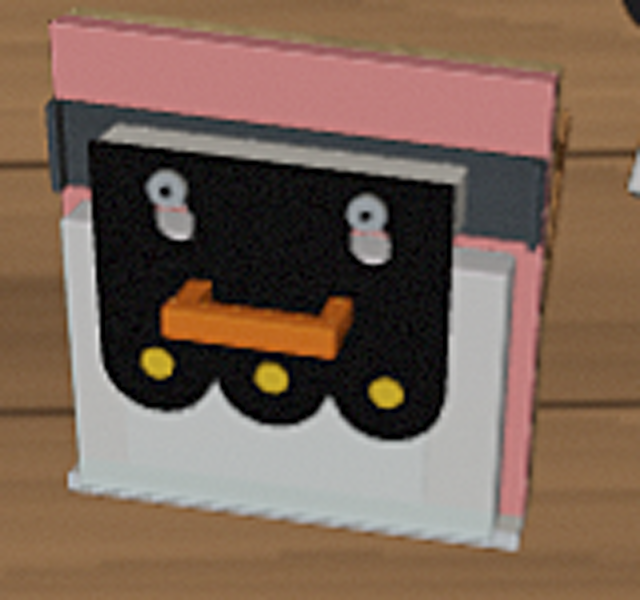

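The picture shows both stud heads, at crop pixels (167,190) and (367,214), over the slot ends, with the large ends free below them. The plate is flat and the gripper is clear.

```bash
python3 -c "
from rig import finish_job; print(finish_job())"
```

```text
the job is handed in; nothing more can be done
None
```

The template hangs flat on the easel with both studs at the end of their slots, let go and handed in at about 29 s; the highest net force I read while it touched the ice or studs was about 25 N, and I did not touch the clamp, disc or offcut.

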